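Fit out the tool drawer's foam inserts

ROBOT

A 6-joint arm with a two-finger parallel gripper is mounted at the origin on the work surface. World frame = base frame: x ahead of the robot, y to its left, z up, the work surface at z = 0. Lengths are in m, angles in rad, forces in N, time in s.
With the tool pointing down it reaches from about 0.3 to 0.95 m from the base axis. Payload 3.1 kg.
Tool frame: the origin (TCP) lies at the very end of the fingers, on their centre line; the grasp point (between the pads) lies 19 mm behind it; z points along the fingers, x is the direction in which the jaws open and shut, and the axes are right-handed (so a half turn about z gives the same grasp; the last joint's range is limited). The gripper opens to 85 mm and grips with 20 to 120 N. Pads are 22 mm wide; open, the fingers measure 114 mm over their backs; the gripper's body (76 mm by 85 mm) begins 54 mm behind the grasp point. The pads swing forward as they close: fully open they stand 13 mm farther back than shut.
Start: joints at [-1.337, 0.308, 1.634, -0, 1.2, -0.07], TCP at [0.187, -0.596, 0.231] pointing down, gripper open.
Joint ranges: [-3.06, 3.06], [-0.79, 1.96], [0.05, 2.63], [-1.19, 4.34], [0.05, 2.64], [-2.94, 2.94]. Speed limits (rad/s): [2.79, 2.79, 3.14, 3.14, 3.14, 3.14].

INTERFACE

Orientations are given as a 3x3 rotation matrix whose columns are the frame's x, y, z axes.
In Python, from plant import * gives the robot as it stands.
- The arm moves only by the tool send_rows, never from a script. Its argument "commands" is a list of rows, each a list of 7 numbers: the shift along the tool's x, y, z in m, then the turn, a rotation vector about the tool's x, y, z in degrees, then the finger opening in m, from 0 to 0.0854. A call has 1 to 8 rows; each row shifts and turns the commanded pose from where the row before left it, along the tool's axes as they then stand; what a row does not reach is not made up. A row lasts 1/8 s, in which the tool goes at most 62.5 mm and 10.7 degrees, less where a joint would pass 70% of its speed; a pose out of reach is approached as far as the arm can. A call with a gripper value outside its range is refused whole. The fingers move at their own pace and stop on an object; "force" is the grip in N (left out, the last holds). Time passes only in rows, so rows that do not move let the fingers close. It gives the time, the measured TCP pose, the force and the opening at its end, in the units of the state.
- observe(): the state, without advancing time (a new reading comes with each control period).
- grab_frame(name): name is "scene" or "top" or "wrist"; returns a dict with "img" (400x640x3 uint8, red, green, blue), "fx", "fy", "cx", "cy" (pixels), "k1" (the pictures are not rectified: a ray, as slopes to the right and down, at radius r is drawn at 1 + k1 r^2 times it, then the intrinsics apply), "cam_to_world" (4x4, takes a point from camera to world coordinates); the wrist camera has in their place "tool_from_camera" (4x4, takes a point from camera to tool coordinates, whose origin is the TCP and whose axes are the tool frame's). Camera axes: x right, y down, z forward; pixel columns grow to the right and rows downward; lengths in m; the calibration is good to about 2 mm. A picture is of the moment at which its call begins: read the wrist's pose just before it. There is no depth.
- hand_in(): hands the job in, once; it reports no verdict.
Trained networks look in a picture, given as the dict that the camera call returned (one of the last four; its "shot" number tells which), for a name from the list of things; names that differ only in an ending like _2 or _b are one class to them, and where a whole thing is asked for, a point or a joint stands for the part that bears it (a point fixed in the world has none). Each returns a list of dicts, best first, with "p" (0 to 1); they miss things now and then, are a little off and sometimes report something else, mostly with a low value. They report only what shows in the picture. A call takes as long as a camera call. They do not tell look-alikes from the thing itself.
- look_for(picture, label): "xyz" ([x, y, z] in m, in world coordinates, good to about 4 mm: the middle of the surface that is visible of it).
The state is a dict: "clock": time; "qpos": joint angles; "qd": joint speeds; "joint_torque": joint torques, N m; "eef_pos": TCP position; "ee_rot": TCP orientation; "wrist_force": force on the tool from outside, world axes, zero at the start; "torque": the same for the moment, N m; "opening": finger opening in m.
Only numpy, scipy, OpenCV 4.12 (cv2) and the standard library are available. Lean on these libraries where they do the work, as an engineer would, in place of code of your own. Each camera call takes 0.05 s, during which the arm holds its last target. There are 200 camera calls.

TASK

Put the four loose tools away in the drawer's foam: battery pack, spirit level, hole saw and tape measure, each upright in the pocket that has its outline and colour and standing on the pocket's floor. The tape measure's pocket is snug, so press it in until it is fully home. Leave the glue bottle and the stain can standing where they are.

Things in the scene. Friction and masses are not known exactly. Their poses are not given: they have to be found in the camera images.
- battery: Drill battery pack: black block with a yellow top, 52 (x) x 78 (y) x 55 mm high, about 0.4 kg, standing upright. Origin: centre of its underside; z up. Looks and fits the same after a half turn about z.
- level: Pocket spirit level: slim blue bar with black ends and a green vial on top, 26 (x) x 100 (y) x 52 mm high (its sides are 24 mm apart between the rims), about 0.17 kg, standing on its long edge. Origin: centre of its underside; z up. Looks and fits the same after a half turn about z.
- holesaw: Hole saw: red steel cup, teeth down, 52 mm diameter and 50 mm high, with a steel boss and stub 12 mm tall on top (the stub 10 mm diameter), about 0.22 kg. Origin: centre of its underside; z is its axis, up. It may be turned any way about z.
- tape: Tape measure: green case with round top and steel discs on its two flat sides, 38 (x, between the flat sides) x 66 (y) x 62 mm high, about 0.25 kg, standing upright; the flat sides are parallel up to about 50 mm high. Origin: centre of its underside; z up. Looks and fits the same after a half turn about z.
- foam_battery: Fixed dark foam block in the drawer, 100 (x) x 130 (y) x 26 mm high, next to three like it. Origin: centre of its underside, below the pocket's centre; pocket floor at z 8 mm, bevelled rim. Its pocket is a wide rectangle, 64 (x) x 90 (y) mm, with a yellow floor: for the battery pack. The drawer walls are level with the foam; its navy front, at the far side, is 70 mm high.
- foam_level: Fixed dark foam block in the drawer, 100 (x) x 130 (y) x 26 mm high, next to three like it. Origin: centre of its underside, below the pocket's centre; pocket floor at z 8 mm, bevelled rim. Its pocket is a long narrow rectangle, 40 (x) x 112 (y) mm, with a blue floor: for the spirit level.
- foam_holesaw: Fixed dark foam block in the drawer, 100 (x) x 130 (y) x 26 mm high, next to three like it. Origin: centre of its underside, below the pocket's centre; pocket floor at z 8 mm, bevelled rim. Its pocket is round, 64 mm diameter, with a red floor: for the hole saw.
- foam_tape: Fixed dark foam block in the drawer, 100 (x) x 130 (y) x 26 mm high, next to three like it. Origin: centre of its underside, below the pocket's centre; pocket floor at z 8 mm, bevelled rim. Green-floored pocket 50 (x) x 76 (y) mm for the tape measure; springy ribs 16 mm thick along its long sides, 35 mm apart, stop the tape until it is pushed with some 10 to 15 N down onto the floor, and then hold it.
- glue: Bystander: loose yellow glue bottle with a red cap, 56 mm diameter, 165 mm high, standing on the bench at the robot's left, outside the tools. Origin: centre of its underside.
- stain: Bystander: loose steel can of wood stain, 72 mm diameter, 100 mm high, standing on the bench at the robot's right, outside the tools. Origin: centre of its underside.
There are look-alikes about, which are no part of the job. Of the things like the battery, leave any that is blue or pink; of the rest the larger one is meant.

How it is judged:
At the end, for the whole second after the job is handed in: Each of the four tools stands in its own pocket: centre within 11 mm of the pocket's centre, underside no more than 3 mm above the pocket's floor (the tape measure too: pressed home), upright within 0.1 rad, at rest (below 20 mm/s) (horizontal distance between battery and foam_battery below 0.011 m and z of battery in the frame of foam_battery between 0.004 and 0.011 m and angle between each of battery, level, holesaw, tape's own z axis and vertical below 0.1 rad and linear speed of each of battery, level, holesaw, tape below 0.02 m/s and horizontal distance between level and foam_level below 0.011 m and z of level in the frame of foam_level between 0.004 and 0.011 m and horizontal distance between holesaw and foam_holesaw below 0.011 m and z of holesaw in the frame of foam_holesaw between 0.004 and 0.011 m and horizontal distance between tape and foam_tape below 0.011 m and z of tape in the frame of foam_tape between 0.004 and 0.011 m); the robot touches nothing.
It fails at once if the glue bottle is knocked over or shifted by more than 40 mm (distance of glue from where it was at the start of the episode above 0.04 m or angle between glue's own z axis and vertical above 0.3 rad).
It fails at once if the stain can is knocked over or shifted by more than 40 mm (distance of stain from where it was at the start of the episode above 0.04 m or angle between stain's own z axis and vertical above 0.3 rad).
It also fails if it takes over 109 s, if anything falls off the work surface, if the arm or the gripper's body presses on something with over 40 N, if the wrist force passes 120 N, or if a joint passes its speed limit or range.

## Working session

There is one attempt and no reset: what is moved stays moved. The work goes in short steps, Python scripts to look and compute and a tool call to move; the robot and the scene stay as the last step left them, time stands still between calls to the robot, and variables do not carry over. Pictures are saved under pics/ and viewed, about 12 in all and at most 16, crops included, and the job is handed in when it is done.

Besides the shell and the picture viewer there is one more tool, called after "Call:" in YAML: its name, and indented under it one key for each argument. send_rows: Moves the arm, as the interface text tells. Its arguments: {"type":"object","properties":{"commands":{"type":"array"},"force":{"type":"number"}},"required":["commands"]}

```bash
mkdir -p pics
cat > h.py <<'E'
from plant import *
import numpy as np, cv2
def save(p,n): cv2.imwrite('pics/'+n+'.png',cv2.cvtColor(p['img'],cv2.COLOR_RGB2BGR))
def c2w(p,st=None):
    if 'cam_to_world' in p: return np.array(p['cam_to_world'])
    T=np.eye(4);T[:3,:3]=np.array(st['ee_rot']).reshape(3,3);T[:3,3]=st['eef_pos'];return T@np.array(p['tool_from_camera'])
def KD(p): return np.array([[p['fx'],0,p['cx']],[0,p['fy'],p['cy']],[0,0,1.]]),np.array([p['k1'],0,0,0.])
def ray(p,uv,z,st=None):
    "pixels -> world points on plane z"
    K,D=KD(p);T=c2w(p,st);n=cv2.undistortPoints(np.array(uv,float).reshape(-1,1,2),K,D).reshape(-1,2)
    d=np.c_[n,np.ones(len(n))]@T[:3,:3].T;o=T[:3,3];return o+d*((z-o[2])/d[:,2])[:,None]
def proj(p,X,st=None):
    K,D=KD(p);T=np.linalg.inv(c2w(p,st));return cv2.projectPoints(np.array(X,float).reshape(-1,1,3),cv2.Rodrigues(T[:3,:3])[0],T[:3,3],K,D)[0].reshape(-1,2)
E
python3 - <<'E'
from h import *
s=observe();print(s)
for c in['top','scene']:
    p=grab_frame(c);save(p,c+'0');print(c,p['fx'],p['k1'],np.round(p['cam_to_world'],3).tolist())
    for n in ['battery','level','holesaw','tape','foam_battery','foam_level','foam_holesaw','foam_tape','glue','stain']:
        for r in look_for(p,n)[:4]: print(n,round(r['p'],2),np.round(r['xyz'],3),proj(p,[r['xyz']]).round().tolist())
E
```

```text
{'clock': 0.0, 'qpos': array([-1.33668940e+00,  3.08998837e-01,  1.63521395e+00,  1.13601883e-05,
        1.19967687e+00, -6.96963911e-02]), 'qd': array([ 0.00128696,  0.0014705 , -0.00125513, -0.00021599,  0.00090243,
        0.0009603 ]), 'joint_torque': array([-3.57410545e-04, -4.15251338e+01, -2.76664209e+01, -3.52965762e-04,
        1.01012838e-02, -8.91668819e-07]), 'eef_pos': array([ 0.18675652, -0.59557788,  0.23003786]), 'ee_rot': array([[ 2.99146969e-01, -9.54206905e-01, -5.22545418e-04],
       [-9.54204299e-01, -2.99147377e-01,  2.23679101e-03],
       [-2.29067952e-03, -1.70514167e-04, -9.99997362e-01]]), 'wrist_force': array([0.42814007, 0.33678255, 0.48657351]), 'torque': array([-0.00766032,  0.00255247, -0.01055642]), 'opening': 0.08544011702079121}
top 454.61782730316503 -0.04612624941398826 [[0.005, -0.985, 0.17, 0.315], [-1.0, -0.006, -0.005, -0.001], [0.006, -0.17, -0.985, 1.156], [0.0, 0.0, 0.0, 1.0]]
battery 0.9 [ 0.615 -0.293  0.055] [[439.0, 162.0]]
battery 0.81 [ 0.379 -0.17   0.035] [[391.0, 256.0]]
battery 0.8 [ 0.612 -0.404  0.039] [[481.0, 165.0]]
battery
[... 916 characters left out ...]
 [0.0, 0.0, 0.0, 1.0]]
battery 0.8 [ 0.629 -0.402  0.038] [[163.0, 259.0]]
battery 0.74 [ 0.399 -0.171  0.04 ] [[241.0, 174.0]]
battery 0.69 [ 0.628 -0.292  0.056] [[205.0, 247.0]]
battery 0.58 [ 0.395 -0.388  0.049] [[164.0, 183.0]]
level 0.7 [0.607 0.303 0.044] [[418.0, 204.0]]
holesaw 0.61 [ 0.433 -0.272  0.047] [[207.0, 188.0]]
tape 0.74 [0.43  0.297 0.041] [[396.0, 157.0]]
foam_battery 0.9 [ 0.618 -0.071  0.028] [[288.0, 234.0]]
foam_battery 0.31 [ 0.534 -0.421  0.086] [[150.0, 220.0]]
foam_level 0.9 [0.51  0.068 0.033] [[329.0, 192.0]]
foam_holesaw 0.64 [0.62  0.062 0.035] [[336.0, 225.0]]
glue 0.77 [0.538 0.414 0.091] [[450.0, 169.0]]
stain 0.73 [ 0.533 -0.424  0.084] [[149.0, 220.0]]
```

```bash
ls pics
```

```text
scene0.png
top0.png
```

Run:
```python
import cv2
a=cv2.imread('pics/top0.png')[120:290,120:520]
cv2.imwrite('pics/topcrop.png',cv2.resize(a,None,fx=2,fy=2,interpolation=cv2.INTER_CUBIC))
b=cv2.imread('pics/top0.png')[135:285,370:520]
cv2.imwrite('pics/batcrop.png',cv2.resize(b,None,fx=4,fy=4,interpolation=cv2.INTER_CUBIC))
```

```text
(no output)
```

View pics/topcrop.png

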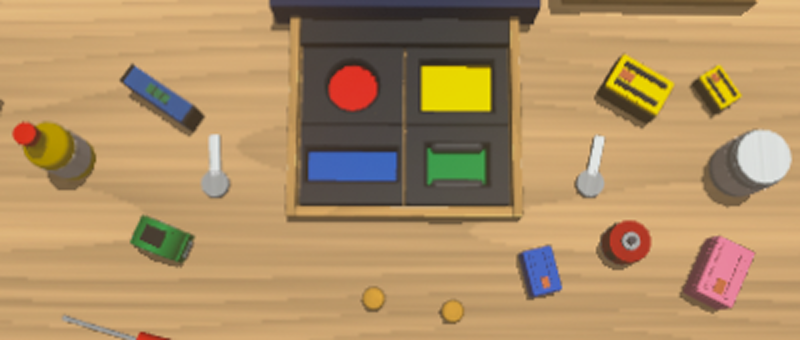

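View pics/batcrop.png

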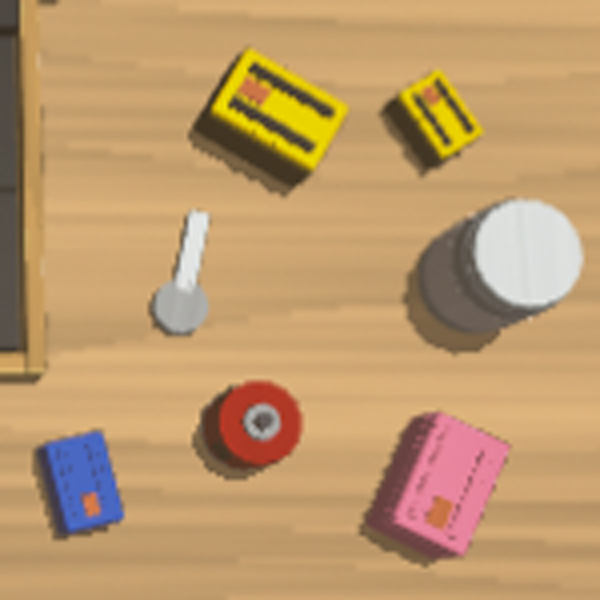

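The large yellow battery at full-image (439,162) is the target. The others are blue (391,256), pink (480,255) and small yellow (481,165), so I leave them. The enlarged crop confirms this. Next I measure the poses.

```bash
cat >> h.py <<'E'
def mask(p,col):
    h=cv2.cvtColor(p['img'],cv2.COLOR_RGB2HSV);H,S,V=[h[...,i].astype(int) for i in range(3)]
    m={'yellow':(H>24)&(H<36)&(S>190)&(V>120),'blue':(H>100)&(H<128)&(S>90)&(V>60),'red':((H<6)|(H>174))&(S>150)&(V>80),'green':(H>45)&(H<80)&(S>80)&(V>40)}[col]
    return m.astype(np.uint8)
def blob(p,col,uv,z,st=None,minA=30):
    "component nearest uv -> minAreaRect in world at plane z: centre, size, yaw(deg) of long side"
    n,l,s,c=cv2.connectedComponentsWithStats(cv2.morphologyEx(mask(p,col),cv2.MORPH_CLOSE,np.ones((5,5),np.uint8)))
    k=[i for i in range(1,n) if s[i,4]>=minA];i=min(k,key=lambda i:np.hypot(*(c[i]-uv)))
    cs=max(cv2.findContours((l==i).astype(np.uint8),0,cv2.CHAIN_APPROX_NONE)[0],key=len).reshape(-1,2)
    P=ray(p,cs,z,st)[:,:2].astype(np.float32);ce,sz,a=cv2.minAreaRect(P*1000)
    if sz[0]<sz[1]: a+=90;sz=sz[::-1]
    return np.round(np.array(ce)/1000,4),np.round(sz,1),round((a+90)%180-90,1),s[i,:4]
E
python3 - <<'E'
from h import *
p=grab_frame('top')
for n,c,uv,z in [('bat','yellow',(439,162),.055),('lev','blue',(204,166),.052),('saw','red',(434,241),.05),('tape','green',(201,240),.06),('fb','yellow',(350,163),.008),('fl','blue',(295,202),.008),('fs','red',(296,164),.008),('ft','green',(348,203),.008)]:
    print(n,*blob(p,c,uv,z))
E
```

```text
bat [ 0.6146 -0.2941] [73.4 48. ] 58.6 [423 147  34  30]
lev [0.5992 0.3111] [90.2 23.7] 56.2 [182 154  34  26]
saw [ 0.4173 -0.2756] [46.9 46.8] -1.8 [425 231  20  20]
tape [0.4166 0.2959] [63.4 37.1] 67.6 [185 229  30  22]
fb [ 0.6196 -0.0671] [89.2 59.1] -89.6 [331 153  35  23]
fl [0.5157 0.067 ] [113.1  36.4] -89.7 [274 196  45  15]
fs [0.6201 0.0684] [62.2 61.4] 44.9 [284 152  25  24]
ft [ 0.5163 -0.0654] [74.7 46.9] -89.9 [333 194  30  19]
```

```bash
cat >> h.py <<'E'
def goto(x,y,z,yaw,frm=None):
    "turn about tool z first, then total tool-frame shift"
    s=observe();R=np.array(s['ee_rot']).reshape(3,3);pos=np.array(s['eef_pos'])
    y0=np.degrees(np.arctan2(R[1,0],R[0,0])); d=(yaw-y0+90)%180-90
    if frm is not None: pos,d=np.array(frm[:3]),(yaw-frm[3]+90)%180-90;y0=frm[3]
    a=np.radians(y0+d);X=np.array([np.cos(a),np.sin(a),0]);Y=np.array([np.sin(a),-np.cos(a),0]);v=np.array([x,y,z])-pos
    print('clock',round(s['clock'],2),'pos',np.round(s['eef_pos'],4),'yaw',round(y0,2),'open',round(s['opening'],4),'F',np.round(s['wrist_force'],1),'q6',round(s['qpos'][5],2))
    print('turn_z',round(-d,2),'shift mm',np.round(1000*np.array([X@v,Y@v,-v[2]]),1),'newyaw',round(y0+d,1))
E
python3 -c "
from h import *
goto(.6146,-.2941,.2,-31.4)"
```

```text
clock 1.15 pos [ 0.1869 -0.5964  0.2313] yaw -72.59 open 0.0853 F [0.1 0.3 0.2] q6 -0.07
turn_z -41.19 shift mm [ 207.5 -480.8   31.3] newyaw -31.4
```

Call:
send_rows:
  commands:
    - [0,0,0,0,0,-10.3,0.085]
    - [0,0,0,0,0,-10.3,0.085]
    - [0,0,0,0,0,-10.3,0.085]
    - [0,0,0,0,0,-10.3,0.085]
    - [0.023,-0.0534,0,0,0,0,0.085]
    - [0.023,-0.0534,0,0,0,0,0.085]
    - [0.023,-0.0534,0,0,0,0,0.085]
    - [0.023,-0.0534,0,0,0,0,0.085]

```text
clock: 2.15
eef_pos: [0.3781, -0.461, 0.2315]
ee_rot: [[0.853, -0.521, 0.0], [-0.521, -0.853, -0.001], [0.001, 0.0, -1.0]]
wrist_force: [0.4, -0.7, -0.6]
opening: 0.085
```

Call:
send_rows:
  commands:
    - [0.023,-0.0534,0,0,0,0,0.085]
    - [0.023,-0.0534,0,0,0,0,0.085]
    - [0.023,-0.0534,0,0,0,0,0.085]
    - [0.023,-0.0534,0,0,0,0,0.085]
    - [0.023,-0.0534,0,0,0,0,0.085]
    - [0,0,0,0,0,0,0.085]
    - [0,0,0,0,0,0,0.085]

```text
clock: 3.02
eef_pos: [0.6136, -0.2939, 0.2309]
ee_rot: [[0.854, -0.52, -0.001], [-0.52, -0.854, -0.0], [-0.001, 0.001, -1.0]]
wrist_force: [-0.4, 0.2, -0.7]
opening: 0.0849
```

```bash
cat >> h.py <<'E'
def wr(name,col,x,y,z):
    s=observe();p=grab_frame('wrist');save(p,name);uv=proj(p,[[x,y,z]],s)[0];print('exp uv',uv.round())
    print(*blob(p,col,uv,z,s))
E
python3 -c "
from h import *
wr('w1','yellow',.6146,-.2941,.055)
goto(.6146,-.2941,.2,-31.4)"
```

```text
exp uv [326. 179.]
[ 0.6081 -0.3125] [47.8 37.2] -31.3 [305 180  51  39]
clock 3.08 pos [ 0.6131 -0.2945  0.231 ] yaw -31.42 open 0.0846 F [0.4 0.5 0. ] q6 0.04
turn_z -0.02 shift mm [ 1.1 -1.1 31. ] newyaw -31.4
```

View pics/w1.png

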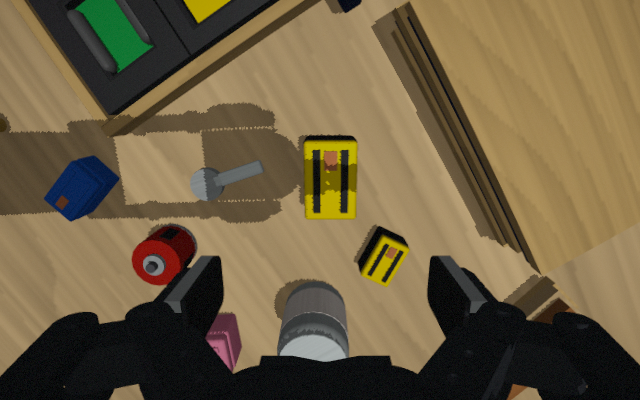

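```bash
python3 -c "
from h import *
s=observe();p=grab_frame('wrist');c=ray(p,[[331,180.5]],.055,s)[0];print(c)
goto(c[0],c[1],.025,-31.4)"
```

```text
[ 0.61768788 -0.29802633  0.055     ]
clock 3.12 pos [ 0.6128 -0.2949  0.2311] yaw -31.47 open 0.085 F [-0.2  1.2 -0. ] q6 0.04
turn_z -0.07 shift mm [5.800e+00 1.000e-01 2.061e+02] newyaw -31.4
```

Call:
send_rows:
  commands:
    - [0.0055,0,0.05,0,0,0,0.085]
    - [0,0,0.05,0,0,0,0.085]
    - [0,0,0.05,0,0,0,0.085]
    - [0,0,0.04,0,0,0,0.085]
    - [0,0,0.017,0,0,0,0.085]
    - [0,0,0,0,0,0,0.02]
    - [0,0,0,0,0,0,0.02]
    - [0,0,0,0,0,0,0.02]
  force: 60

```text
clock: 4.12
eef_pos: [0.6206, -0.2981, 0.0271]
ee_rot: [[0.854, -0.521, 0.004], [-0.521, -0.854, -0.003], [0.005, -0.0, -1.0]]
wrist_force: [-0.3, -0.4, 1.9]
opening: 0.0498
```

Call:
send_rows:
  commands:
    - [0,0,0,0,0,0,0.02]
    - [0,0,0,0,0,0,0.02]
    - [0,0,0,0,0,0,0.02]

```text
clock: 4.5
eef_pos: [0.6206, -0.2981, 0.0271]
ee_rot: [[0.854, -0.521, 0.004], [-0.521, -0.854, -0.003], [0.005, 0.0, -1.0]]
wrist_force: [-0.7, -1.6, 5.8]
opening: 0.0504
```

Call:
send_rows:
  commands:
    - [0,0,-0.03,0,0,0,0.02]
    - [0,0,-0.05,0,0,0,0.02]
    - [0,0,-0.05,0,0,0,0.02]
    - [0,0,0,0,0,-10.4,0.02]
    - [0,0,0,0,0,-10.5,0.02]
    - [0,0,0,0,0,-10.5,0.02]
    - [0,0,0,0,0,0,0.02]

```text
clock: 5.38
eef_pos: [0.618, -0.2962, 0.1534]
ee_rot: [[1.0, -0.002, -0.001], [-0.002, -1.0, 0.001], [-0.001, -0.001, -1.0]]
wrist_force: [1.0, 0.6, -3.1]
opening: 0.0502
```

```bash
python3 -c "
from h import *
goto(.617,-.067,.15,0)"
```

```text
clock 5.38 pos [ 0.618  -0.2962  0.1534] yaw -0.1 open 0.0502 F [ 1.   0.6 -3.1] q6 -0.51
turn_z -0.1 shift mm [  -1.  -229.2    3.4] newyaw 0.0
```

Call:
send_rows:
  commands:
    - [0,-0.057,0,0,0,0,0.02]
    - [0,-0.057,0,0,0,0,0.02]
    - [0,-0.057,0,0,0,0,0.02]
    - [0,-0.058,0,0,0,0,0.02]
    - [0,0,0,0,0,0,0.02]
    - [0,0,0,0,0,0,0.02]

```text
clock: 6.12
eef_pos: [0.6186, -0.0677, 0.1541]
ee_rot: [[1.0, -0.0, -0.0], [-0.0, -1.0, -0.001], [-0.0, 0.001, -1.0]]
wrist_force: [-0.2, -0.7, -2.4]
opening: 0.05
```

```bash
python3 -c "
from h import *
goto(.617,-.067,.03,0)
s=observe();p=grab_frame('wrist');save(p,'w2')
print(proj(p,[[.617+a*.032,-.067+b*.045,.026] for a,b in((1,1),(1,-1),(-1,-1),(-1,1))],s).round())
"
```

```text
clock 6.12 pos [ 0.6186 -0.0677  0.1541] yaw -0.02 open 0.05 F [-0.2 -0.7 -2.4] q6 -0.18
turn_z -0.02 shift mm [ -1.6  -0.7 124.1] newyaw -0.0
[[364. 134.]
 [361. 244.]
 [284. 244.]
 [281. 134.]]
```

View pics/w2.png

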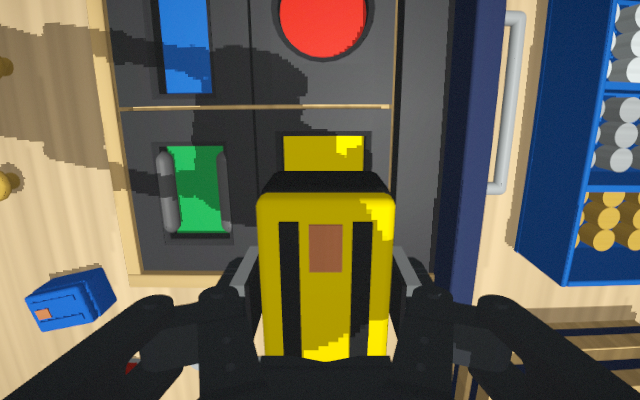

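Call:
send_rows:
  commands:
    - [0,-0.001,0.05,0,0,0,0.02]
    - [0,0,0.04,0,0,0,0.02]
    - [0,0,0.02,0,0,0,0.02]
    - [0,0,0.006,0,0,0,0.02]
    - [0,0,0,0,0,0,0.02]
    - [0,0,0,0,0,0,0.02]

```text
clock: 6.92
eef_pos: [0.6167, -0.0683, 0.0424]
ee_rot: [[1.0, -0.002, -0.007], [-0.002, -1.0, -0.0], [-0.007, 0.0, -1.0]]
wrist_force: [-12.7, 0.7, 19.5]
opening: 0.0499
```

Call:
send_rows:
  commands:
    - [0,0,0.003,0,0,0,0.02]
    - [0,0,0,0,0,0,0.02]

```text
clock: 7.18
eef_pos: [0.6168, -0.0684, 0.0423]
ee_rot: [[1.0, -0.002, -0.008], [-0.002, -1.0, -0.0], [-0.008, 0.0, -1.0]]
wrist_force: [-19.5, 1.3, 34.3]
opening: 0.0505
```

Call:
send_rows:
  commands:
    - [0,0,-0.004,0,0,0,0.02]
    - [0,0,0,0,0,0,0.02]
    - [0,0,0,0,0,0,0.02]

```text
clock: 7.55
eef_pos: [0.6209, -0.0684, 0.0422]
ee_rot: [[1.0, -0.001, 0.004], [-0.001, -1.0, -0.001], [0.004, 0.001, -1.0]]
wrist_force: [-3.9, -0.9, 9.5]
opening: 0.0498
```

```bash
python3 -c "
from h import *
goto(.617,-.067,.03,0)
p=grab_frame('scene');save(p,'s1');a=p['img'][170:290,230:390]
cv2.imwrite('pics/s1c.png',cv2.resize(a[...,::-1],None,fx=5,fy=5,interpolation=cv2.INTER_CUBIC))
"
```

```text
clock 7.55 pos [ 0.6209 -0.0684  0.0422] yaw -0.08 open 0.0498 F [-3.9 -0.9  9.5] q6 -0.18
turn_z -0.08 shift mm [-3.9 -1.4 12.2] newyaw 0.0
```

View pics/s1c.png

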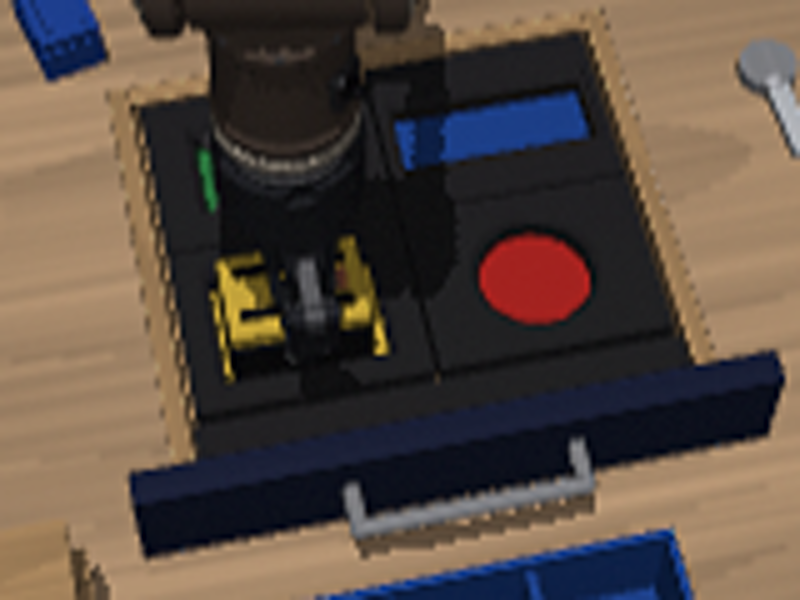

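Call:
send_rows:
  commands:
    - [0,0,0,0,0,0,0.085]
    - [0,0,0,0,0,0,0.085]
    - [0,0,0,0,0,0,0.085]
    - [0,0,-0.03,0,0,0,0.085]
    - [0,0,-0.05,0,0,0,0.085]
    - [0,0,-0.06,0,0,0,0.085]
    - [0,0,0,0,0,0,0.085]

```text
clock: 8.48
eef_pos: [0.6236, -0.0676, 0.1861]
ee_rot: [[1.0, 0.0, 0.013], [0.0, -1.0, -0.002], [0.013, 0.002, -1.0]]
wrist_force: [-0.5, -0.4, 0.0]
opening: 0.0851
```

```bash
python3 -c "
from h import *
goto(.4173,-.2756,.2,0)
s=observe();p=grab_frame('wrist');save(p,'w3')
print(proj(p,[[.617+a*.026,-.067+b*.039,.070] for a,b in((1,1),(1,-1),(-1,-1),(-1,1))],s).round())
print(blob(p,'yellow',(320,200),.07,s))
print([(r['p'],r['xyz'].round(4) if hasattr(r['xyz'],'round') else r['xyz']) for r in look_for(p,'battery')])
"
```

```text
clock 8.47 pos [ 0.6236 -0.0676  0.1861] yaw 0.01 open 0.0851 F [-0.5 -0.4  0. ] q6 -0.18
turn_z 0.01 shift mm [-206.3  208.   -13.9] newyaw 0.0
[[349. 144.]
 [347. 242.]
 [282. 243.]
 [278. 144.]]
(array([ 0.6184, -0.0625]), array([86.1, 54.3]), 90.0, array([279, 132,  73, 111], dtype=int32))
[(0.93, [0.3922, -0.164, 0.0408]), (0.62, [0.6203, -0.0587, 0.0657])]
```

View pics/w3.png

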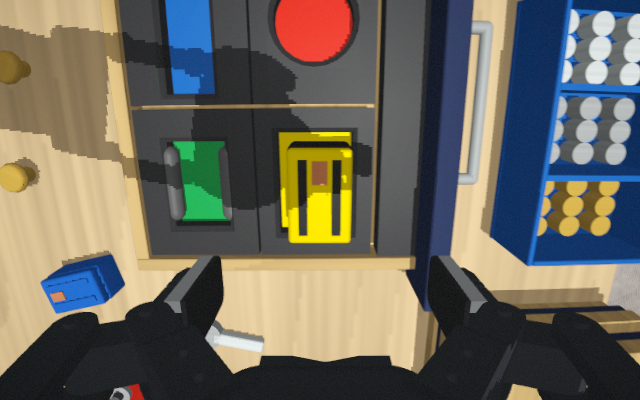

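Call:
send_rows:
  commands:
    - [0,0,0,-0.1,-0.75,0,0.085]
    - [-0.0415,0.0415,0,0,0,0,0.085]
    - [-0.041,0.0415,0,0,0,0,0.085]
    - [-0.041,0.0415,0,0,0,0,0.085]
    - [-0.041,0.0415,0,0,0,0,0.085]
    - [-0.041,0.0415,0,0,0,0,0.085]
    - [0,0,0,0,0,0,0.085]
    - [0,0,0,0,0,0,0.085]

```text
clock: 9.57
eef_pos: [0.4126, -0.2738, 0.181]
ee_rot: [[1.0, -0.001, -0.015], [-0.001, -1.0, 0.0], [-0.015, -0.0, -1.0]]
wrist_force: [-0.3, 0.2, -0.3]
opening: 0.085
```

```bash
python3 -c "
from h import *
goto(.4173,-.2756,.022,0)
print(observe()['ee_rot'].round(4).tolist())
wr('w4','red',.4173,-.2756,.05)
p=grab_frame('top');print(blob(p,'yellow',proj(p,[[.617,-.067,.07]])[0],.07))
"
```

```text
clock 9.57 pos [ 0.4126 -0.2738  0.181 ] yaw -0.06 open 0.085 F [-0.3  0.2 -0.3] q6 -0.66
turn_z -0.06 shift mm [  4.7   1.8 159. ] newyaw 0.0
[[0.9999, -0.0011, -0.0149], [-0.0011, -1.0, 0.0004], [-0.0149, -0.0004, -0.9999]]
exp uv [333. 194.]
[ 0.4206 -0.2865] [50.1 32.4] 14.1 [304 184  62  42]
(array([ 0.6096, -0.0635]), array([84.2, 68.8]), -89.6, array([331, 148,  35,  28], dtype=int32))
```

View pics/w4.png

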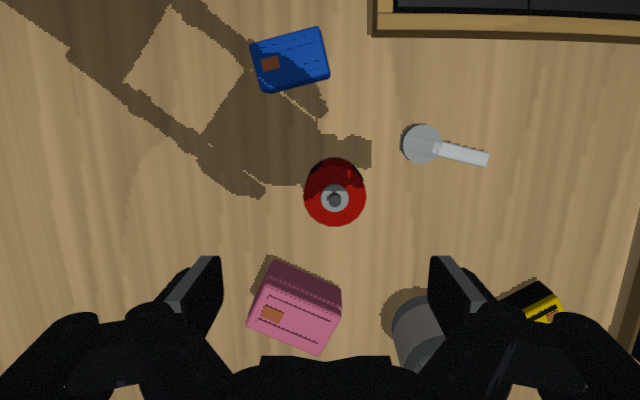

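```bash
python3 -c "
from h import *
s=observe();p=grab_frame('wrist');c=ray(p,[[335,200]],.062,s)[0];print(c)
c2=ray(p,[[335,196]],.05,s)[0];print(c2)
goto(c[0],c[1],.022,0)"
```

```text
[ 0.42003875 -0.27726015  0.062     ]
[ 0.42019255 -0.2772112   0.05      ]
clock 9.72 pos [ 0.4138 -0.2733  0.1817] yaw 0.11 open 0.085 F [0.2 0.  0.1] q6 -0.66
turn_z 0.11 shift mm [  6.2   4.  159.7] newyaw 0.0
```

Call:
send_rows:
  commands:
    - [0,0,0,0,0.85,0,0.085]
    - [0.006,0.0035,0.05,0,0,0,0.085]
    - [0,0,0.05,0,0,0,0.085]
    - [0,0,0.04,0,0,0,0.085]
    - [0,0,0.019,0,0,0,0.085]
    - [0,0,0,0,0,0,0.02]
    - [0,0,0,0,0,0,0.02]
    - [0,0,0,0,0,0,0.02]

```text
clock: 10.72
eef_pos: [0.4207, -0.2788, 0.0248]
ee_rot: [[1.0, 0.0, 0.004], [0.0, -1.0, -0.004], [0.004, 0.004, -1.0]]
wrist_force: [0.5, -0.1, -1.7]
opening: 0.0501
```

Call:
send_rows:
  commands:
    - [0,0,0,0,0,0,0.02]
    - [0,0,0,0,0,0,0.02]
    - [0,0,0,0,0,0,0.02]
    - [0,0,-0.03,0,0,0,0.02]
    - [0,0,-0.05,0,0,0,0.02]
    - [0,0,-0.05,0,0,0,0.02]
    - [0,0,0,0,0,0,0.02]

```text
clock: 11.6
eef_pos: [0.422, -0.2802, 0.1576]
ee_rot: [[1.0, 0.0, 0.009], [0.0, -1.0, -0.008], [0.009, 0.008, -1.0]]
wrist_force: [-0.9, 0.1, -2.4]
opening: 0.0503
```

```bash
python3 -c "
from h import *
goto(.6185,.067,.16,0)"
```

```text
clock 11.6 pos [ 0.422  -0.2802  0.1576] yaw 0.01 open 0.0503 F [-0.9  0.1 -2.4] q6 -0.67
turn_z 0.01 shift mm [ 196.5 -347.2   -2.4] newyaw -0.0
```

Call:
send_rows:
  commands:
    - [0.028,-0.0495,-0.002,0.4,-0.5,0,0.02]
    - [0.028,-0.0495,0,0,0,0,0.02]
    - [0.028,-0.0495,0,0,0,0,0.02]
    - [0.028,-0.0495,0,0,0,0,0.02]
    - [0.028,-0.0495,0,0,0,0,0.02]
    - [0.028,-0.0495,0,0,0,0,0.02]
    - [0.0285,-0.0495,0,0,0,0,0.02]
    - [0,0,0,0,0,0,0.02]

```text
clock: 12.6
eef_pos: [0.6158, 0.0723, 0.1532]
ee_rot: [[1.0, 0.005, -0.009], [0.005, -1.0, 0.006], [-0.009, -0.006, -1.0]]
wrist_force: [0.2, 0.3, -2.8]
opening: 0.0505
```

```bash
python3 -c "
from h import *
goto(.6185,.066,.06,0)
s=observe();print(s['ee_rot'][:,2].round(4));p=grab_frame('wrist');save(p,'w5')
"
```

```text
clock 12.6 pos [0.6158 0.0723 0.1532] yaw 0.28 open 0.0505 F [ 0.2  0.3 -2.8] q6 0.03
turn_z 0.28 shift mm [ 2.7  6.3 93.2] newyaw 0.0
[-0.0091  0.0061 -0.9999]
```

View pics/w5.png

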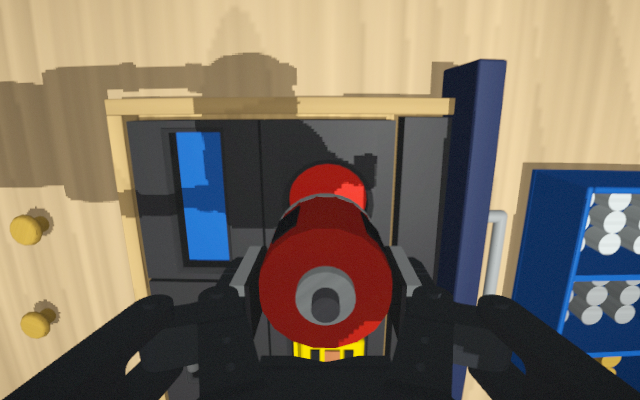

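Call:
send_rows:
  commands:
    - [0.0,0.006,0,-0.4,0.5,0,0.02]
    - [0,0,0,0,0,0,0.02]
    - [0,0,0,0,0,0,0.02]
    - [0,0,0,0,0,0,0.02]

```text
clock: 13.15
eef_pos: [0.6157, 0.0619, 0.1559]
ee_rot: [[1.0, -0.001, 0.002], [-0.001, -1.0, -0.002], [0.002, 0.002, -1.0]]
wrist_force: [0.8, 0.4, -1.9]
opening: 0.0503
```

```bash
python3 -c "
from h import *
goto(.6185,.066,.06,0)
s=observe();print(s['ee_rot'][:,2].round(4));p=grab_frame('wrist')
m=mask(p,'red');ys,xs=np.where(m[:195]);print(xs.min(),xs.max(),ys.min());
P=ray(p,np.c_[xs,ys],.015,s);print(P[:,0].min(),P[:,0].max(),P[:,1].max())
"
```

```text
clock 13.15 pos [0.6157 0.0619 0.1559] yaw -0.06 open 0.0503 F [ 0.8  0.4 -1.9] q6 0.03
turn_z -0.06 shift mm [ 2.8 -4.1 95.9] newyaw -0.0
[ 0.0021 -0.0017 -1.    ]
288 364 148
0.5854283123842885 0.648819083403684 0.09541631697622764
```

Call:
send_rows:
  commands:
    - [0.002,-0.002,0.05,0,0,0,0.02]
    - [0,0,0.035,0,0,0,0.02]
    - [0,0,0.02,0,0,0,0.02]
    - [0,0,0.006,0,0,0,0.02]
    - [0,0,0,0,0,0,0.02]
    - [0,0,0,0,0,0,0.02]

```text
clock: 13.95
eef_pos: [0.6195, 0.0645, 0.0464]
ee_rot: [[1.0, 0.0, 0.005], [0.0, -1.0, -0.002], [0.005, 0.002, -1.0]]
wrist_force: [-0.6, 0.8, -1.9]
opening: 0.0504
```

Call:
send_rows:
  commands:
    - [0,0,0.003,0,0,0,0.02]
    - [0,0,0,0,0,0,0.02]

```text
clock: 14.2
eef_pos: [0.6181, 0.0644, 0.0421]
ee_rot: [[1.0, 0.0, 0.002], [0.0, -1.0, -0.002], [0.002, 0.002, -1.0]]
wrist_force: [0.2, -1.3, -2.1]
opening: 0.0502
```

Call:
send_rows:
  commands:
    - [0,0,0.002,0,0,0,0.02]
    - [0,0,0.002,0,0,0,0.02]
    - [0,0,0.0,0,0,0,0.02]
    - [0,0,0,0,0,0,0.02]

```text
clock: 14.7
eef_pos: [0.6183, 0.0644, 0.0406]
ee_rot: [[1.0, 0.0, 0.002], [0.0, -1.0, -0.002], [0.002, 0.002, -1.0]]
wrist_force: [-5.3, -0.3, 11.9]
opening: 0.0501
```

Call:
send_rows:
  commands:
    - [0,0,-0.001,0,0,0,0.085]
    - [0,0,0,0,0,0,0.085]
    - [0,0,0,0,0,0,0.085]
    - [0,0,-0.03,0,0,0,0.085]
    - [0,0,-0.05,0,0,0,0.085]
    - [0,0,-0.06,0,0,0,0.085]
    - [0,0,0,0,0,0,0.085]
    - [0,0,0,0,0,0,0.085]

```text
clock: 15.7
eef_pos: [0.6174, 0.0646, 0.1785]
ee_rot: [[1.0, 0.0, 0.002], [0.0, -1.0, -0.002], [0.002, 0.002, -1.0]]
wrist_force: [0.2, -0.4, -1.0]
opening: 0.0855
```

```bash
python3 -c "
from h import *
goto(.5992,.3111,.18,-33.8)
s=observe();p=grab_frame('wrist');save(p,'w6')
for n in('holesaw','battery'):print(n,[(round(r['p'],2),np.round(r['xyz'],4)) for r in look_for(p,n)])
"
```

```text
clock 15.7 pos [0.6174 0.0646 0.1785] yaw 0.01 open 0.0855 F [ 0.2 -0.4 -1. ] q6 0.04
turn_z 33.81 shift mm [-152.2 -194.7   -1.5] newyaw -33.8
holesaw [(0.97, array([0.6133, 0.0699, 0.0657]))]
battery [(0.97, array([ 0.6208, -0.0375,  0.065 ])), (0.61, array([ 0.4076, -0.162 ,  0.0347]))]
```

View pics/w6.png

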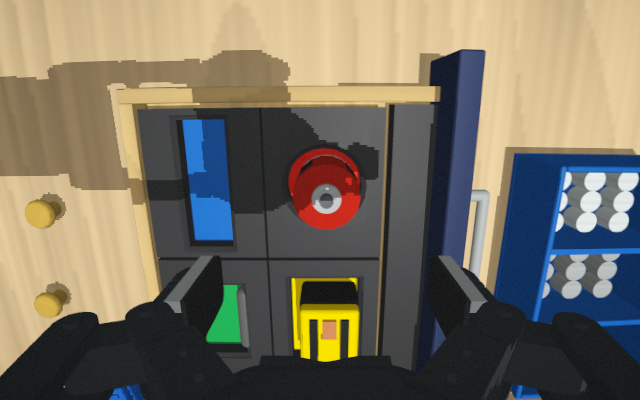

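Call:
send_rows:
  commands:
    - [0,0,0,0,0,8.45,0.085]
    - [0,0,0,0,0,8.45,0.085]
    - [0,0,0,0,0,8.45,0.085]
    - [0,0,0,0,0,8.45,0.085]
    - [-0.05,-0.03,0,0,0,0,0.085]
    - [-0.035,-0.045,0,0,0,0,0.085]
    - [-0.03,-0.055,0,0,0,0,0.085]
    - [-0.03,-0.055,0,0,0,0,0.085]

```text
clock: 16.85
eef_pos: [0.599, 0.3, 0.1762]
ee_rot: [[0.831, -0.556, -0.001], [-0.556, -0.831, -0.003], [0.001, 0.003, -1.0]]
wrist_force: [0.5, -0.2, 1.1]
opening: 0.0849
```

Call:
send_rows:
  commands:
    - [-0.007,-0.01,0,0,0,0,0.085]
    - [0,0,0,0,0,0,0.085]
    - [0,0,0,0,0,0,0.085]
    - [0,0,0,0,0,0,0.085]

```text
clock: 17.35
eef_pos: [0.5999, 0.3091, 0.1779]
ee_rot: [[0.83, -0.558, 0.001], [-0.558, -0.83, -0.002], [0.002, 0.001, -1.0]]
wrist_force: [-0.0, 0.1, 0.3]
opening: 0.0851
```

```bash
python3 -c "
from h import *
goto(.5992,.3111,.18,-33.8)
wr('w7','blue',.5992,.3111,.052)
"
```

```text
clock 17.35 pos [0.5999 0.3091 0.1779] yaw -33.91 open 0.0851 F [-0.   0.1  0.3] q6 1.01
turn_z -0.11 shift mm [-1.7 -1.3 -2.1] newyaw -33.8
exp uv [322. 192.]
[0.6004 0.3089] [90.8 25.4] 56.7 [308 135  34 112]
```

View pics/w7.png

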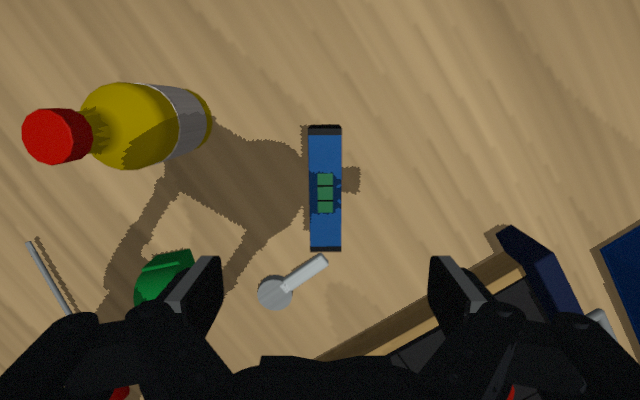

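```bash
python3 -c "
from h import *
s=observe();p=grab_frame('wrist');c=ray(p,[[325,192.5]],.052,s)[0];print(c)
goto(c[0],c[1],.023,-33.6)"
```

```text
[0.60079862 0.30932975 0.052     ]
clock 17.45 pos [0.6    0.3095 0.1783] yaw -33.9 open 0.0848 F [-0.2  0.5 -0.3] q6 1.01
turn_z -0.3 shift mm [  0.7  -0.3 155.3] newyaw -33.6
```

Call:
send_rows:
  commands:
    - [0.0005,0,0.05,0,0,-0.3,0.085]
    - [0,0,0.05,0,0,0,0.085]
    - [0,0,0.035,0,0,0,0.085]
    - [0,0,0.02,0,0,0,0.085]
    - [0,0,0,0,0,0,0.01]
    - [0,0,0,0,0,0,0.01]
    - [0,0,0,0,0,0,0.01]
    - [0,0,0,0,0,0,0.01]

```text
clock: 18.45
eef_pos: [0.602, 0.3113, 0.0256]
ee_rot: [[0.834, -0.552, 0.005], [-0.552, -0.834, -0.0], [0.004, -0.003, -1.0]]
wrist_force: [-1.0, 0.1, 5.3]
opening: 0.0249
```

Call:
send_rows:
  commands:
    - [0,0,0,0,0,0,0.01]
    - [0,0,0,0,0,0,0.01]
    - [0,0,0,0,0,0,0.01]
    - [0,0,0,0,0,0,0.01]

```text
clock: 18.95
eef_pos: [0.602, 0.3113, 0.0255]
ee_rot: [[0.834, -0.552, 0.005], [-0.552, -0.834, -0.0], [0.004, -0.003, -1.0]]
wrist_force: [-0.4, 0.1, 5.1]
opening: 0.0249
```

Call:
send_rows:
  commands:
    - [0,0,-0.03,0,0,0,0.01]
    - [0,0,-0.05,0,0,0,0.01]
    - [0,0,-0.05,0,0,0,0.01]
    - [0,0,0,0,0,-8.4,0.01]
    - [0,0,0,0,0,-8.4,0.01]
    - [0,0,0,0,0,-8.4,0.01]
    - [0,0,0,0,0,-8.4,0.01]
    - [0,0,0,0,0,0,0.01]

```text
clock: 19.95
eef_pos: [0.5997, 0.3104, 0.1527]
ee_rot: [[1.0, 0.0, 0.001], [0.0, -1.0, -0.002], [0.001, 0.002, -1.0]]
wrist_force: [-0.3, -0.3, -1.7]
opening: 0.0248
```

```bash
python3 -c "
from h import *
goto(.5165,.067,.16,0)"
```

```text
clock 19.95 pos [0.5997 0.3104 0.1527] yaw 0.01 open 0.0248 F [-0.3 -0.3 -1.7] q6 0.42
turn_z 0.01 shift mm [-83.2 243.4  -7.3] newyaw -0.0
```

Call:
send_rows:
  commands:
    - [-0.0165,0.0485,0,0,0,0,0.01]
    - [-0.0165,0.0485,0,0,0,0,0.01]
    - [-0.0165,0.0485,0,0,0,0,0.01]
    - [-0.0165,0.048,0,0,0,0,0.01]
    - [-0.0165,0.048,0,0,0,0,0.01]
    - [0,0,0,0,0,0,0.01]
    - [0,0,0,0,0,0,0.01]
    - [0,0,0,0,0,0,0.01]

```text
clock: 20.95
eef_pos: [0.5188, 0.07, 0.1537]
ee_rot: [[1.0, 0.002, 0.002], [0.002, -1.0, -0.001], [0.002, 0.001, -1.0]]
wrist_force: [0.3, 0.1, -0.9]
opening: 0.025
```

```bash
python3 -c "
from h import *
goto(.5165,.069,.05,0)
s=observe();p=grab_frame('wrist');save(p,'w8')
t=grab_frame('top')
m=mask(p,'blue');
for z in (.015,):
  ys,xs=np.where(m);P=ray(p,np.c_[xs,ys],z,s);k=(abs(P[:,0]-.516)<.04)&(abs(P[:,1]-.067)<.07);P=P[k];print(xs[k].min(),xs[k].max(),ys[k].min(),ys[k].max(),P.min(0),P.max(0))
"
```

```text
clock 20.95 pos [0.5188 0.07   0.1537] yaw 0.13 open 0.025 F [ 0.3  0.1 -0.9] q6 0.05
turn_z 0.13 shift mm [ -2.3   1.  103.7] newyaw 0.0
287 363 127 269 [ 0.48814323 -0.00287731  0.015     ] [0.55121756 0.12040262 0.015     ]
```

View pics/w8.png

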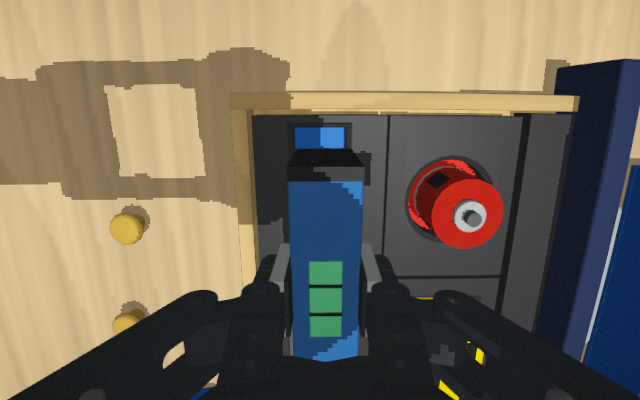

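```bash
python3 -c "
from h import *
s=observe();p=grab_frame('wrist');print(ray(p,[[294,138],[344,138],[319,127]],.015,s))
m=mask(p,'blue')[138];print(np.where(m)[0][[0,-1]],np.where(mask(p,'blue')[:,320])[0][0]); goto(.516,.069,.05,0)"
```

```text
[[0.49438622 0.11169501 0.015     ]
 [0.53414361 0.11183799 0.015     ]
 [0.51426839 0.12036262 0.015     ]]
[295 632] 127
clock 21.1 pos [0.5185 0.0699 0.1535] yaw 0.18 open 0.0249 F [-0.1  0.1 -2.2] q6 0.05
turn_z 0.18 shift mm [ -2.5   0.9 103.5] newyaw 0.0
```

Call:
send_rows:
  commands:
    - [-0.0035,0.0025,0.045,0,0,0,0.01]
    - [0,0,0.035,0,0,0,0.01]
    - [0,0,0.02,0,0,0,0.01]
    - [0,0,0.006,0,0,0,0.01]
    - [0,0,0,0,0,0,0.01]
    - [0,0,0,0,0,0,0.01]

```text
clock: 21.85
eef_pos: [0.5161, 0.0665, 0.0486]
ee_rot: [[1.0, 0.002, 0.004], [0.002, -1.0, -0.002], [0.004, 0.002, -1.0]]
wrist_force: [0.2, 0.7, -2.0]
opening: 0.0251
```

Call:
send_rows:
  commands:
    - [0,0,0.003,0,0,0,0.01]
    - [0,0,0.003,0,0,0,0.01]
    - [0,0,0,0,0,0,0.01]
    - [0,0,0,0,0,0,0.01]

```text
clock: 22.35
eef_pos: [0.5152, 0.0663, 0.0416]
ee_rot: [[1.0, 0.002, 0.002], [0.002, -1.0, -0.002], [0.002, 0.002, -1.0]]
wrist_force: [0.3, -0.8, -1.4]
opening: 0.025
```

Call:
send_rows:
  commands:
    - [0,0,0.0015,0,0,0,0.01]
    - [0,0,0,0,0,0,0.01]
    - [0,0,0,0,0,0,0.07]
    - [0,0,0,0,0,0,0.07]
    - [0,0,0,0,0,0,0.07]
    - [0,0,-0.03,0,0,0,0.085]
    - [0,0,-0.05,0,0,0,0.085]
    - [0,0,-0.06,0,0,0,0.085]

```text
clock: 23.35
eef_pos: [0.5133, 0.0664, 0.1799]
ee_rot: [[1.0, 0.002, -0.002], [0.002, -1.0, -0.002], [-0.002, 0.002, -1.0]]
wrist_force: [0.9, 0.9, 1.3]
opening: 0.0852
```

Call:
send_rows:
  commands:
    - [0,0,0,0,0,7.5,0.085]
    - [0,0,0,0,0,7.5,0.085]
    - [0,0,0,0,0,7.4,0.085]
    - [0,0,0,0,0,0,0.085]

```text
clock: 23.85
eef_pos: [0.5144, 0.0665, 0.1797]
ee_rot: [[0.926, -0.378, 0.001], [-0.378, -0.926, -0.002], [0.002, 0.001, -1.0]]
wrist_force: [-0.0, 0.9, 1.0]
opening: 0.0845
```

```bash
python3 -c "
from h import *
goto(.4166,.2959,.18,-22.4)
s=observe();p=grab_frame('wrist');save(p,'w9')
"
```

```text
clock 23.85 pos [0.5144 0.0665 0.1797] yaw -22.21 open 0.0845 F [-0.   0.9  1. ] q6 0.43
turn_z 0.19 shift mm [-177.9 -174.8   -0.3] newyaw -22.4
```

View pics/w9.png

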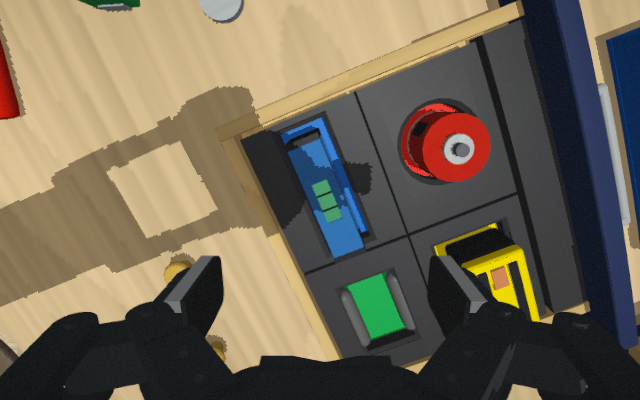

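```bash
python3 -c "
from h import *
s=observe();p=grab_frame('wrist');
print(blob(p,'green',proj(p,[[.515,-.067,.015]],s)[0],.015,s))
print(ray(p,[[341,290],[394,272],[414,332],[360,350]],.033,s).mean(0))"
```

```text
(array([ 0.5151, -0.072 ]), array([70.5, 47.2]), -89.9, array([343, 271,  63,  70], dtype=int32))
[ 0.51525511 -0.06548052  0.033     ]
```

Call:
send_rows:
  commands:
    - [-0.0355,-0.035,0,0,0,0.2,0.085]
    - [-0.0355,-0.035,0,0,0,0,0.085]
    - [-0.0355,-0.035,0,0,0,0,0.085]
    - [-0.0355,-0.035,0,0,0,0,0.085]
    - [-0.0355,-0.035,0,0,0,0,0.085]
    - [0,0,0,0,0,0,0.085]
    - [0,0,0,0,0,0,0.085]
    - [0,0,0,0,0,0,0.085]

```text
clock: 24.95
eef_pos: [0.4179, 0.295, 0.1793]
ee_rot: [[0.924, -0.384, 0.002], [-0.384, -0.924, -0.002], [0.002, 0.001, -1.0]]
wrist_force: [0.2, 0.4, 0.3]
opening: 0.0851
```

```bash
python3 -c "
from h import *
goto(.4166,.2959,.18,-22.4)
wr('w10','green',.4166,.2959,.06)
"
```

```text
clock 24.95 pos [0.4179 0.295  0.1793] yaw -22.55 open 0.0851 F [0.2 0.4 0.3] q6 0.93
turn_z -0.15 shift mm [-1.6 -0.4 -0.7] newyaw -22.4
exp uv [322. 195.]
[0.4233 0.3098] [60.4 37.3] 67.5 [299 135  50  79]
```

View pics/w10.png

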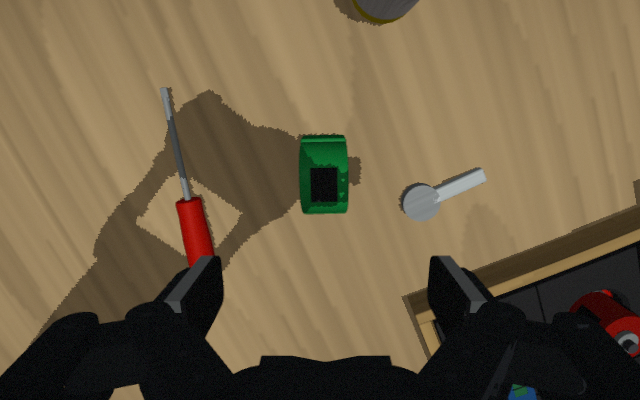

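```bash
python3 -c "
from h import *
s=observe();p=grab_frame('wrist');a=np.radians(-22.5);X=np.array([np.cos(a),np.sin(a)]);Y=np.array([np.sin(a),-np.cos(a)])
c=np.array(ray(p,[[324,192]],.06,s)[0][:2]);print(c)
for e in(-33,33):
  for z in(0,.03,.05): print(e,z,proj(p,[list(c+Y*e/1000)+[z]],s).round(1))
for e in(-19,19): print('x',e,proj(p,[list(c+X*e/1000)+[.05]],s).round(1))
goto(c[0],c[1],.025,-22.5)
"
```

```text
[0.41881026 0.29728736]
-33 0 [[324.  140.8]]
-33 0.03 [[324.  144.6]]
-33 0.05 [[324.  147.5]]
33 0 [[324.1 210. ]]
33 0.03 [[324.1 220. ]]
33 0.05 [[324.1 227.9]]
x -19 [[300.2 189. ]]
x 19 [[347.8 188.9]]
clock 25.05 pos [0.418  0.295  0.1793] yaw -22.59 open 0.0849 F [-0.1 -0.2 -0.1] q6 0.93
turn_z -0.09 shift mm [-1.000e-01 -2.500e+00  1.543e+02] newyaw -22.5
```

Call:
send_rows:
  commands:
    - [0,-0.008,0.04,0,0,0,0.085]
    - [0,0,0.05,0,0,0,0.085]
    - [0,0,0.045,0,0,0,0.085]
    - [0,0,0.022,0,0,0,0.085]
    - [0,0,0,0,0,0,0.02]
    - [0,0,0,0,0,0,0.02]
    - [0,0,0,0,0,0,0.02]
    - [0,0,0,0,0,0,0.02]
  force: 100

```text
clock: 26.05
eef_pos: [0.4226, 0.3041, 0.0243]
ee_rot: [[0.924, -0.383, 0.005], [-0.383, -0.924, 0.0], [0.005, -0.002, -1.0]]
wrist_force: [0.5, -0.4, 4.8]
opening: 0.037
```

Call:
send_rows:
  commands:
    - [0,0,0,0,0,0,0.02]
    - [0,0,0,0,0,0,0.02]
    - [0,0,0,0,0,0,0.02]
    - [0,0,0,0,0,0,0.02]

```text
clock: 26.55
eef_pos: [0.4225, 0.3041, 0.0243]
ee_rot: [[0.924, -0.383, 0.005], [-0.383, -0.924, 0.0], [0.005, -0.002, -1.0]]
wrist_force: [0.3, -0.5, 6.8]
opening: 0.0368
```

Call:
send_rows:
  commands:
    - [0,0,-0.03,0,0,0,0.02]
    - [0,0,-0.05,0,0,0,0.02]
    - [0,0,-0.05,0,0,0,0.02]
    - [0,0,0,0,0,-7.5,0.02]
    - [0,0,0,0,0,-7.5,0.02]
    - [0,0,0,0,0,-7.6,0.02]
    - [0,0,0,0,0,0,0.02]
    - [0,0,0,0,0,0,0.02]

```text
clock: 27.55
eef_pos: [0.4202, 0.3032, 0.1521]
ee_rot: [[1.0, 0.0, 0.001], [0.0, -1.0, -0.002], [0.001, 0.002, -1.0]]
wrist_force: [-0.3, 0.7, -2.7]
opening: 0.0369
```

```bash
python3 -c "
from h import *
goto(.515,-.067,.155,0)"
```

```text
clock 27.55 pos [0.4202 0.3032 0.1521] yaw 0.01 open 0.0369 F [-0.3  0.7 -2.7] q6 0.54
turn_z 0.01 shift mm [ 94.8 370.2  -2.9] newyaw -0.0
```

Call:
send_rows:
  commands:
    - [0.0118,0.046,0,0,0,0,0.02]
    - [0.0118,0.046,0,0,0,0,0.02]
    - [0.0118,0.046,0,0,0,0,0.02]
    - [0.0118,0.046,0,0,0,0,0.02]
    - [0.0118,0.046,0,0,0,0,0.02]
    - [0.0118,0.046,0,0,0,0,0.02]
    - [0.0118,0.046,0,0,0,0,0.02]
    - [0.0118,0.046,0,0,0,0,0.02]

```text
clock: 28.55
eef_pos: [0.5158, -0.066, 0.1532]
ee_rot: [[1.0, 0.0, 0.002], [0.0, -1.0, -0.002], [0.002, 0.002, -1.0]]
wrist_force: [1.2, 0.9, -1.6]
opening: 0.0371
```

Call:
send_rows:
  commands:
    - [0,0,0,0,0,0,0.02]
    - [0,0,0,0,0,0,0.02]
    - [0,0,0,0,0,0,0.02]

```text
clock: 28.92
eef_pos: [0.515, -0.0633, 0.1529]
ee_rot: [[1.0, 0.003, 0.001], [0.003, -1.0, -0.001], [0.001, 0.001, -1.0]]
wrist_force: [-0.3, -0.8, -2.1]
opening: 0.037
```

```bash
python3 -c "
from h import *
goto(.515,-.065,.06,0)
s=observe();p=grab_frame('wrist');save(p,'w11')"
```

```text
clock 28.93 pos [ 0.515  -0.0633  0.1529] yaw 0.16 open 0.037 F [-0.3 -0.8 -2.1] q6 -0.21
turn_z 0.16 shift mm [-0.   1.7 92.9] newyaw -0.0
```

View pics/w11.png

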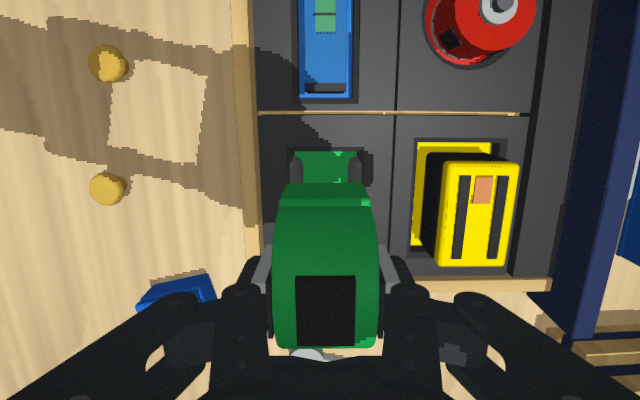

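```bash
python3 -c "
from h import *
s=observe();p=grab_frame('wrist');print(ray(p,[[325.5,165],[325,151]],.015,s),ray(p,[[325.5,165]],.03,s))"
```

```text
[[ 0.51590294 -0.04304006  0.015     ]
 [ 0.5154511  -0.0317101   0.015     ]] [[ 0.51586419 -0.04046299  0.03      ]]
```

Call:
send_rows:
  commands:
    - [0.0005,0.0035,0.045,0,0,0,0.02]
    - [0,0,0.035,0,0,0,0.02]
    - [0,0,0.013,0,0,0,0.02]
    - [0,0,0,0,0,0,0.02]
    - [0,0,0,0,0,0,0.02]

```text
clock: 29.65
eef_pos: [0.5179, -0.0682, 0.0617]
ee_rot: [[1.0, 0.002, 0.005], [0.002, -1.0, -0.002], [0.005, 0.002, -1.0]]
wrist_force: [0.3, 0.6, -1.2]
opening: 0.0369
```

Call:
send_rows:
  commands:
    - [0,0,0.005,0,0,0,0.02]
    - [0,0,0.005,0,0,0,0.02]
    - [0,0,0.004,0,0,0,0.02]
    - [0,0,0,0,0,0,0.02]

```text
clock: 30.15
eef_pos: [0.5211, -0.0686, 0.0552]
ee_rot: [[1.0, 0.001, 0.008], [0.001, -1.0, -0.002], [0.008, 0.002, -1.0]]
wrist_force: [-13.7, 3.2, 45.5]
opening: 0.0373
```

Call:
send_rows:
  commands:
    - [0,0,-0.012,0,0,0,0.02]
    - [0,0,0,0,0,0,0.02]
    - [0,0,0,0,0,0,0.02]
    - [0,0,0,0,0,0,0.02]
    - [0,0,0,0,0,0,0.02]
    - [0,0,0,0,0,0,0.02]

```text
clock: 30.9
eef_pos: [0.516, -0.068, 0.0577]
ee_rot: [[1.0, 0.002, 0.001], [0.002, -1.0, -0.002], [0.001, 0.002, -1.0]]
wrist_force: [-0.5, 0.5, -1.9]
opening: 0.0368
```

```bash
python3 -c "
from h import *
goto(.515,-.067,.06,0)
s=observe();print(s['ee_rot'][:,2].round(4));p=grab_frame('wrist');save(p,'w12');a=p['img'][100:400,200:500,::-1]
cv2.imwrite('pics/w12c.png',cv2.resize(a,None,fx=2,fy=2))
"
```

```text
clock 30.9 pos [ 0.516  -0.068   0.0577] yaw 0.11 open 0.0368 F [-0.5  0.5 -1.9] q6 -0.21
turn_z 0.11 shift mm [-1.  -1.  -2.3] newyaw 0.0
[ 8.0e-04 -1.5e-03 -1.0e+00]
```

View pics/w12c.png

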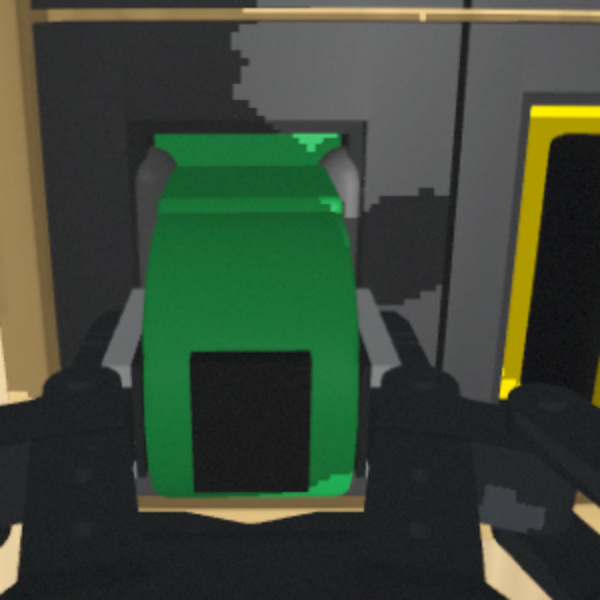

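```bash
python3 -c "
from h import *
s=observe();p=grab_frame('wrist');print(ray(p,[[323.7,167.5]],.015,s),ray(p,[[325,161]],.033,s),'tape front',ray(p,[[325,182.5]],.0334,s))
print('x of pocket rim',ray(p,[[265,175],[382.5,175]],.033,s)[:,0], 'tape base x',ray(p,[[280,183],[370,183]],.0334,s)[:,0])"
```

```text
[[ 0.51571569 -0.03287394  0.015     ]] [[ 0.51638364 -0.02648238  0.033     ]] tape front [[ 0.51641385 -0.03696522  0.0334    ]]
x of pocket rim [0.48723374 0.54436043] tape base x [0.49447031 0.53836276]
```

Call:
send_rows:
  commands:
    - [-0.001,0,0.001,0,0,0,0.02]
    - [0,0,0.001,0,0,0,0.02]
    - [0,0,0.001,0,0,0,0.02]
    - [0,0,0.001,0,0,0,0.02]
    - [0,0,0,0,0,0,0.02]
    - [0,0,0,0,0,0,0.02]

```text
clock: 31.75
eef_pos: [0.5154, -0.0681, 0.0542]
ee_rot: [[1.0, 0.002, 0.002], [0.002, -1.0, -0.002], [0.002, 0.002, -1.0]]
wrist_force: [-0.2, 0.6, -2.3]
opening: 0.037
```

Call:
send_rows:
  commands:
    - [0,0,0.001,0,0,0,0.02]
    - [0,0,0.001,0,0,0,0.02]
    - [0,0,0,0,0,0,0.02]
    - [0,0,0,0,0,0,0.02]

```text
clock: 32.25
eef_pos: [0.5156, -0.0682, 0.0526]
ee_rot: [[1.0, 0.002, 0.002], [0.002, -1.0, -0.002], [0.002, 0.002, -1.0]]
wrist_force: [-1.5, 0.4, 2.8]
opening: 0.037
```

Now past the earlier block and on the ribs; pressing gently.

Call:
send_rows:
  commands:
    - [0,0,0.001,0,0,0,0.02]
    - [0,0,0.001,0,0,0,0.02]
    - [0,0,0,0,0,0,0.02]
    - [0,0,0,0,0,0,0.02]

```text
clock: 32.75
eef_pos: [0.5155, -0.0682, 0.0503]
ee_rot: [[1.0, 0.002, 0.002], [0.002, -1.0, -0.002], [0.002, 0.002, -1.0]]
wrist_force: [-1.2, 0.7, 3.5]
opening: 0.0369
```

Call:
send_rows:
  commands:
    - [-0.0005,0,0.0015,0,0,0,0.02]
    - [0,0,0.0015,0,0,0,0.02]
    - [0,0,0,0,0,0,0.02]
    - [0,0,0,0,0,0,0.02]

```text
clock: 33.25
eef_pos: [0.515, -0.0682, 0.047]
ee_rot: [[1.0, 0.002, 0.002], [0.002, -1.0, -0.002], [0.002, 0.002, -1.0]]
wrist_force: [1.0, -1.0, 0.3]
opening: 0.0367
```

Call:
send_rows:
  commands:
    - [0,0,0.0015,0,0,0,0.02]
    - [0,0,0.0015,0,0,0,0.02]
    - [0,0,0,0,0,0,0.02]
    - [0,0,0,0,0,0,0.02]

```text
clock: 33.75
eef_pos: [0.515, -0.0681, 0.0441]
ee_rot: [[1.0, 0.002, 0.002], [0.002, -1.0, -0.002], [0.002, 0.002, -1.0]]
wrist_force: [1.6, -0.3, 1.2]
opening: 0.037
```

Call:
send_rows:
  commands:
    - [0,0,0.002,0,0,0,0.02]
    - [0,0,0.002,0,0,0,0.02]
    - [0,0,0,0,0,0,0.02]
    - [0,0,0,0,0,0,0.02]

```text
clock: 34.25
eef_pos: [0.515, -0.0682, 0.0403]
ee_rot: [[1.0, 0.002, 0.002], [0.002, -1.0, -0.002], [0.002, 0.002, -1.0]]
wrist_force: [1.0, -0.9, 3.4]
opening: 0.0367
```

Call:
send_rows:
  commands:
    - [0,0,0.002,0,0,0,0.02]
    - [0,0,0.002,0,0,0,0.02]
    - [0,0,0,0,0,0,0.02]
    - [0,0,0,0,0,0,0.02]

```text
clock: 34.75
eef_pos: [0.5151, -0.0682, 0.0402]
ee_rot: [[1.0, 0.002, 0.0], [0.002, -1.0, -0.002], [0.0, 0.002, -1.0]]
wrist_force: [-9.4, 0.7, 31.9]
opening: 0.0369
```

Call:
send_rows:
  commands:
    - [0,0,-0.002,0,0,0,0.02]
    - [0,0,0,0,0,0,0.07]
    - [0,0,0,0,0,0,0.07]
    - [0,0,0,0,0,0,0.07]
    - [0,0,-0.03,0,0,0,0.07]
    - [0,0,-0.06,0,0,0,0.07]
    - [0,0,-0.06,0,0,0,0.07]

```text
clock: 35.62
eef_pos: [0.5136, -0.0677, 0.1886]
ee_rot: [[1.0, 0.002, -0.001], [0.002, -1.0, -0.001], [-0.001, 0.001, -1.0]]
wrist_force: [0.6, 0.4, -0.3]
opening: 0.0699
```

Call:
send_rows:
  commands:
    - [-0.06,0,-0.02,0,0,0,0.07]
    - [-0.06,0,-0.02,0,0,0,0.07]
    - [-0.04,0.03,-0.02,0,0,0,0.07]
    - [0,0.06,0,0,0,0,0.07]
    - [0,0.06,0,0,0,0,0.07]
    - [0,0.06,0,0,0,0,0.07]
    - [0,0,0,0,0,0,0.07]

```text
clock: 36.5
eef_pos: [0.3559, -0.2816, 0.2476]
ee_rot: [[1.0, -0.003, 0.001], [-0.003, -1.0, -0.003], [0.001, 0.003, -1.0]]
wrist_force: [0.1, 0.9, 0.1]
opening: 0.0701
```

```bash
python3 -c "
from h import *
goto(.5,0,.06,0)
t=grab_frame('top');c=grab_frame('scene');save(c,'s2');save(t,'t2')
A=[cv2.resize(i[...,::-1],(390,560),interpolation=cv2.INTER_CUBIC) for i in (t['img'][125:230,255:390],c['img'][165:275,255:375])]
cv2.imwrite('pics/fin.png',np.hstack(A))
for n in('battery','level','holesaw','tape'):
  for p in(t,c): print(n,[(round(r['p'],2),np.round(r['xyz'],3)) for r in look_for(p,n)[:2]])
"
```

```text
clock 36.5 pos [ 0.3559 -0.2816  0.2476] yaw -0.19 open 0.0701 F [0.1 0.9 0.1] q6 -0.76
turn_z -0.19 shift mm [ 144.1 -281.6  187.6] newyaw -0.0
battery [(0.73, array([ 0.619, -0.066,  0.069])), (0.7, array([ 0.377, -0.172,  0.036]))]
battery [(0.88, array([ 0.631, -0.403,  0.038])), (0.67, array([ 0.394, -0.393,  0.054]))]
level [(0.9, array([0.516, 0.061, 0.069]))]
level [(0.66, array([0.529, 0.064, 0.063]))]
holesaw [(0.65, array([0.611, 0.062, 0.066]))]
holesaw [(0.88, array([0.628, 0.063, 0.065])), (0.71, array([ 0.636, -0.067,  0.033]))]
tape [(0.62, array([ 0.509, -0.063,  0.07 ]))]
tape [(0.93, array([ 0.529, -0.072,  0.062])), (0.65, array([ 0.638, -0.07 ,  0.069]))]
```

View pics/fin.png

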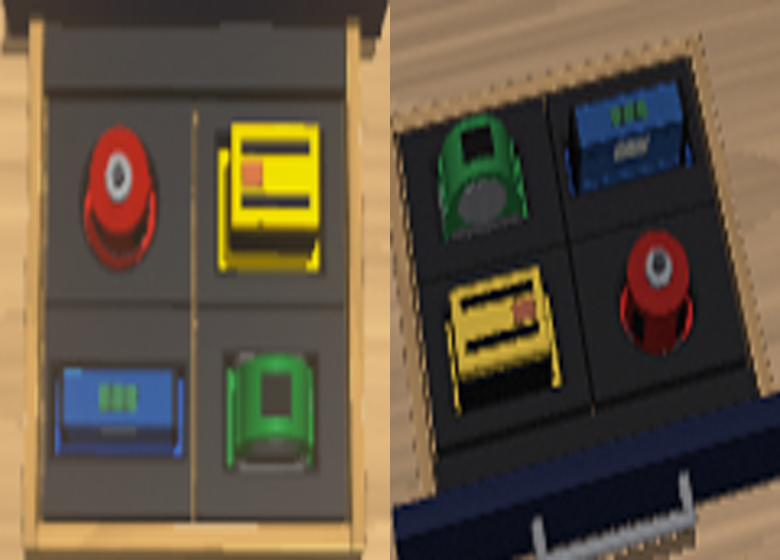

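```bash
python3 -c "
from h import *
p=grab_frame('top')
for n in('glue','stain'): print(n,[(round(r['p'],2),np.round(r['xyz'],3)) for r in look_for(p,n)[:2]])
print(hand_in())"
```

```text
glue [(0.86, array([0.517, 0.413, 0.109])), (0.75, array([ 0.506, -0.066,  0.07 ]))]
stain [(0.96, array([ 0.513, -0.413,  0.101]))]
the job is handed in; nothing more can be done
None
```

All four tools (large yellow battery pack, hole saw, spirit level and tape measure) are in their own pockets. I handed the job in at about 37 s; no verdict came back.

- **Seating:** The last top and scene pictures show all four upright in the right pockets. At contact, the undersides of the battery, hole saw and tape worked out about 15 to 16 mm above the bench, a consistent floor height. The level was lowered to about that height too, but I felt no contact force before letting go.
- **Tape measure:** The first press met 45 N and stopped near the rim, because the arm had drifted a few millimetres while descending. I backed off, let it settle and pressed slowly. It reached the pocket floor at 32 N.
- **Battery:** It sits about 4 mm off its pocket's centre, towards the drawer front, which is inside the 11 mm limit.
- **Bystanders:** The glue bottle and stain can read within about 2 mm of where they started.
- **Disagreements:** For the tools in the drawer, the networks' positions from the scene and top cameras differed by up to 20 mm. In the scene picture the network's top two battery guesses were look-alikes. I relied on the contact heights and the pictures instead.

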